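# Set the tray-length gauge to its longest setting

### The job

Open the tray-length gauge to its longest setting: press the lock button in the top of its carriage and, keeping it held down all the way, push the carriage along the rods until it is fully home against the tall end stop. Then let the button come back up so the carriage is locked there. Use no great force, and leave the two caps and the marker pen beside the gauge where they are.

Things in the scene. Friction and masses are not known exactly. Their poses are not given: they have to be found in the camera images.
- gauge: Gauge fixed to the bench, turned up to 1.2 rad: aluminium bed 90 mm wide (x), 330 long (y), 12 thick, with two steel guide rods along y. Origin: centre of its underside; z up. Tall grey end stop at the +y end (76 wide, top z = 75), low grey block at the -y end (top 46). Thin jaw plates reach 120 mm out on the +x side: at y = -145 (top 56) and on the carriage (top 62).
- carriage (a joint): Travel of the carriage along gauge +y, in m: its middle is at gauge y = -0.080 + value; 0 low end, 0.160 home against the end stop. Button down: it slides freely (friction 0.8 N, drag 6 N per m/s). Button up: a pawl locks it in notches 8 mm apart (1 mm of play either way; one notch is at home) against more than 25 N. It cannot leave the rods.
- carriage_top (a point): Middle of the carriage, at the level of its wall tops, 80 mm above the bench. Grey block 76 mm wide (gauge x), 90 long (gauge y). Its top is a pocket, open at both x sides, 70 mm long in y between two cross walls 10 mm thick; pocket floor 50 mm above the bench. The finger that holds the button can push a wall from inside.
- lock_button (a joint): How far the lock button is pressed, in m: 0 up (locked), 0.010 fully down on a hard stop. It springs up: about 4 N starts it, 8 N at full depth. The lock is off when it is pressed by more than 5 mm; keep it at 6 mm or more while sliding.
- button_top (a point): Centre of the top face of the lock button, moving with it: a flat grey plastic pad, 50 mm (gauge x) by 56 mm (gauge y), with fine dark cross ribs, in the middle of the carriage's pocket. 64 mm above the bench when up, 54 mm when fully down.
- end_stop (a point): Midway between the faces of the end stop's two rubber bumpers, at gauge y = +125 mm on the centreline, 58 mm above the bench. The carriage's front face meets it when home (its middle is then 45 mm short of this point).
- cap_a: A loose white screw cap, 47 mm across, 14 mm high, lying on the bench beside the gauge on its -x side. Origin: centre of its underside. To be left alone.
- cap_b: A second such white screw cap, also on the gauge's -x side. To be left alone.
- marker: A loose marker pen, 131 mm long (its y), 15 mm thick, lying on the bench on the gauge's +x side near the end stop. Origin: under its middle. To be left alone.

How it is judged:
On the way, in this order (a step that is already met when the one before it is completed fails the run):
1. the lock button is pressed by more than 5 mm with the carriage still where it started (within 20 mm) (value of joint lock_button above 0.005 m and distance of button_top from where it was at the start of the episode below 0.02 m), for 0.1 s.
2. the carriage is home (within 3 mm) with the button still held down (value of joint carriage above 0.157 m and value of joint lock_button above 0.003 m), for 0.2 s.
At the end, for the whole second after the job is handed in: The carriage is within 3 mm of the end stop and at rest, the lock button is back up (pressed less than 1 mm), and both caps and the marker pen lie within 15 mm of where they were (value of joint carriage above 0.157 m and value of joint lock_button below 0.001 m and velocity of joint carriage below 0.005 m/s and distance of each of cap_a, cap_b, marker from where it was at the start of the episode below 0.015 m); the robot touches nothing.
It fails at once if the button is let up (pressed less than 1 mm) on the way, more than 15 mm from the carriage's start and more than 10 mm short of the stop (distance of button_top from where it was at the start of the episode above 0.015 m and value of joint carriage below 0.15 m and value of joint lock_button below 0.001 m).
It fails at once if a cap or the marker pen is lifted or pushed more than 15 mm (distance of any of cap_a, cap_b, marker from where it was at the start of the episode above 0.015 m).
It fails at once if the gauge is forced: more than 60 N of the fingers on the carriage or its button (contact force between the fingers and carriage above 60 N).
It also fails if it takes over 40 s, if anything falls off the work surface, if the arm or the gripper's body presses on something with over 40 N, if the wrist force passes 120 N, or if a joint passes its speed limit or range.

### The arm

A 6-joint arm with a two-finger parallel gripper is mounted at the origin on the work surface; the furniture and walls round the work are solid. World frame = base frame: x ahead of the robot, y to its left, z up, the work surface at z = 0. Lengths are in m, angles in rad, forces in N, time in s.
With the tool pointing down it reaches from about 0.3 to 0.775 m from the base axis. Payload 14.6 kg.
Tool frame: the origin (TCP) lies midway between the tips of the shut fingers; the grasp point (between the pads) lies 19 mm behind it (ctrl.grip_depth is the z of the grasp point in the tool frame, in m); z points along the fingers, y is the line along which they close (so a half turn about z gives the same grasp; the last joint's range is limited). The gripper opens to 94 mm and grips with 3 to 60 N. Pads are 16 mm wide; open, the fingers measure 119 mm over their backs; the gripper's body (75 mm by 177 mm) begins 78 mm behind the grasp point.
Start: joints at [-1.324, 0.3, 1.521, -0, 1.321, -0.067], TCP at [0.17, -0.523, 0.205] pointing down, gripper open.
Joint ranges: [-3.03, 3.03], [-0.79, 2.21], [0.23, 2.52], [-1.04, 4.18], [0, 3.07], [-2.55, 2.55]. Speed limits (rad/s): [2.22, 2.22, 2.57, 3.14, 3.14, 3.14].

### API

Orientations are given as [roll, pitch, yaw] about the fixed x, y, z axes, in that order (R = Rz(yaw) Ry(pitch) Rx(roll)).
In Python, from station import ctrl gives the robot as it stands. The module is installed in compiled form; this text tells all that it offers.
- The arm moves only by the tool carry_out, never from a script. Its argument "commands" is a list of rows, each a list of 3 entries, a list of its own where there are three numbers: the closure, from 0 (fully open) to 1 (shut), then the shift along the tool's x, y, z in mm, then the turn, a rotation vector about the tool's x, y, z in rad. In form: [[gripper, [tx, ty, tz], [wx, wy, wz]], ...]. A call has 1 to 10 rows; each row shifts and turns the commanded pose from where the row before left it, along the tool's axes as they then stand; what a row does not reach is not made up. A row lasts 1/8 s, in which the tool goes at most 62.5 mm and 10.7 degrees, less where a joint would pass 70% of its speed; a pose out of reach is approached as far as the arm can. A call with a gripper value outside its range is refused whole. The fingers move at their own pace and stop on an object; "squeeze" is the grip in N (left out, the last holds). Time passes only in rows, so rows that do not move let the fingers close. It gives the time, the measured TCP pose, the force, the opening and the grip force at its end, in the units of the state.
- ctrl.get_obs(): the state, without advancing time (a new reading comes with each control period).
- ctrl.camera(name): name is "scene" or "top" or "wrist"; returns a dict with "img" (420x560x3 uint8, blue, green, red), "camera_matrix" (3x3 intrinsics, pixels), "rvec" (rotation vector, rad) and "tvec" (3), from world to camera coordinates, as OpenCV has them. Camera axes: x right, y down, z forward; pixel columns grow to the right and rows downward; lengths in m; the calibration is good to about 2 mm. A picture is of the moment at which its call begins. There is no depth.
- ctrl.hand_in(): hands the job in; it is judged then, once.
Trained networks look in the newest picture that a camera, given by its name, has taken for a name from the list of things; names that differ only in an ending like _2 or _b are one class to them, and where a whole thing is asked for, a point or a joint stands for the part that bears it (a point fixed in the world has none). Each returns a list of dicts, best first, with "score" (0 to 1); they miss things now and then, are a little off and sometimes report something else, mostly with a low value. They report only what shows in the picture. A call takes as long as a camera call.
- ctrl.outline_of(thing, camera): "region" (420x560 bool, what is visible of it).
- ctrl.place_of(thing, camera): "at" ([x, y, z] in m, in world coordinates, good to about 4 mm: a listed point, or the origin of a listed thing).
The state is a dict: "time_s": time; "qpos": joint angles; "joint_vel": joint speeds; "tau": joint torques, N m; "ee_pos": TCP position; "eef_rot": TCP orientation; "force": force on the tool from outside, world axes, zero at the start; "moment": the same for the moment, N m; "grip_width": finger opening in m; "grip_force": force on a finger pad.
Only numpy, scipy, OpenCV 4.12 (cv2) and the standard library are available. Lean on these libraries where they do the work, as an engineer would, in place of code of your own. Each camera call takes 0.05 s, during which the arm holds its last target. There are 200 camera calls.

## Working session

There is one attempt and no reset: what is moved stays moved. The work goes in short steps, Python scripts to look and compute and a tool call to move; the robot and the scene stay as the last step left them, time stands still between calls to the robot, and variables do not carry over. Pictures are saved under pics/ and viewed, at most 10 in all, crops included, and the job is handed in when it is done.

Besides the shell and the picture viewer there is one more tool, called after ">>>" as name(argument=value, ...), one argument or row to a line, values as JSON. carry_out: Moves the arm, as the interface text tells. Its arguments: {"type":"object","properties":{"commands":{"type":"array","items":{"type":"array"}},"squeeze":{"type":"number"}},"required":["commands"]}

```bash
mkdir -p pics; python3 - <<'E'
from station import ctrl
import cv2,numpy as np
o=ctrl.get_obs();print(o['time_s'],o['ee_pos'],o['eef_rot'],o['force'])
ims=[]
for c in ['scene','top']:
    d=ctrl.camera(c);ims.append(d['img'])
    for t in ['gauge','carriage_top','button_top','end_stop','cap_a','marker']:
        try:
            for r in ctrl.place_of(t,c)[:2]: print(c,t,np.round(r['at'],4),round(r['score'],2))
        except Exception as e: print(c,t,e)
cv2.imwrite('pics/a.png',cv2.resize(np.vstack(ims),(800,1200))[:600]);cv2.imwrite('pics/b.png',ims[1])
E
```

```text
0.0 [ 0.16969769 -0.52288035  0.20486645] [-3.14040676e+00 -6.86058302e-05  3.13766073e-01] [-0.2393664   0.10173302 -0.37873992]
scene gauge [ 0.5319 -0.0021  0.0006] 0.87
scene carriage_top [ 0.5645 -0.0183  0.0789] 0.86
scene button_top [ 0.5624 -0.0158  0.065 ] 0.58
scene end_stop [0.4244 0.0715 0.0594] 0.65
scene cap_a [ 5.01e-01 -9.05e-02  2.00e-04] 0.86
scene cap_a [ 0.416  -0.0447  0.0044] 0.85
scene marker [0.5753 0.1583 0.0015] 0.94
top gauge [ 5.324e-01 -3.000e-04  2.200e-03] 0.94
top carriage_top [ 0.5609 -0.0146  0.0761] 0.66
top end_stop [0.4227 0.0659 0.061 ] 0.78
top cap_a [ 0.4129 -0.0466 -0.0029] 0.9
top cap_a [ 0.5033 -0.0935 -0.0058] 0.66
top marker [0.5736 0.1639 0.0006] 0.59
```

View pics/b.png

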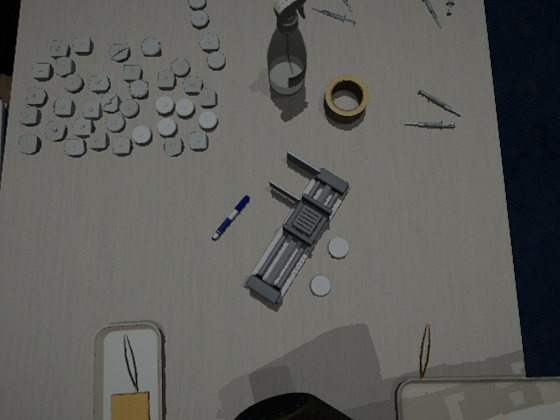

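View pics/a.png

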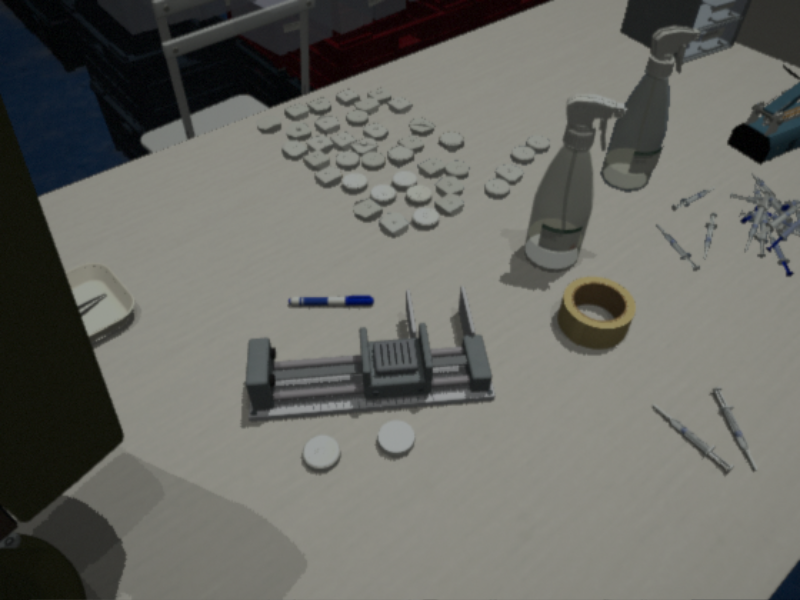

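The top view shows the gauge running from lower left (265,288, end stop) to upper right (330,180), with the carriage at about (307,220). The caps are at lower right (338,247 and 320,285) and the pen is at left (230,218). The network positions agree with this: gauge +y points along about 148° in the world, the gauge yaw is about 1.01 rad, and the carriage value is about 0.046.

>>> carry_out(
  commands=[
    [1,[43,-31,0],[0,0,0]],
    [1,[43,-31,0],[0,0,0]],
    [1,[43,-31,0],[0,0,0]],
    [1,[43,-31,0],[0,0,0]],
    [1,[43,-31,0],[0,0,0]],
    [1,[43,-31,0],[0,0,0]],
    [1,[43,-31,0],[0,0,0]],
    [1,[43,-31,0],[0,0,0]],
    [1,[43,-31,0],[0,0,0]],
    [1,[43,-31,0],[0,0,0]],
  ],
)

```text
time_s: 1.95
ee_pos: [0.484, -0.094, 0.2057]
eef_rot: [3.141, -0.0, 0.314]
force: [0.0, -0.8, 0.7]
grip_width: 0.0011
grip_force: 0.0
```

>>> carry_out(
  commands=[
    [1,[40,-30,0],[0,0,0]],
    [1,[0,0,0],[0,0,-0.175]],
    [1,[0,0,0],[0,0,-0.175]],
    [1,[0,0,0],[0,0,-0.175]],
    [1,[0,0,0],[0,0,-0.171]],
    [1,[0,0,0],[0,0,0]],
    [1,[0,0,0],[0,0,0]],
  ],
)

```text
time_s: 2.82
ee_pos: [0.5119, -0.0547, 0.2055]
eef_rot: [3.142, -0.0, 1.006]
force: [0.3, 0.7, -0.3]
grip_width: 0.0005
grip_force: 0.0
```

```bash
python3 - <<'E'
from station import ctrl
import cv2,numpy as np
o=ctrl.get_obs();print(o['time_s'],o['ee_pos'],o['eef_rot'],o['force'],o['grip_width'])
for c in ['wrist','top','scene']:
    d=ctrl.camera(c)
    if c=='wrist':
        R=cv2.Rodrigues(d['rvec'])[0];print('cam',-R.T@d['tvec'].ravel(),R[2]);cv2.imwrite('pics/w.png',d['img'])
    for t in ['gauge','carriage_top','button_top','end_stop']:
        try:
            for r in ctrl.place_of(t,c)[:1]: print(c,t,np.round(r['at'],4),round(r['score'],2))
        except Exception as e: print(c,t,e)
E
```

```text
2.825 [ 0.51188014 -0.05466762  0.20547961] [ 3.14155560e+00 -5.91500742e-05  1.00592249e+00] [ 0.26477667  0.70113765 -0.27489546] 0.000523982368236245
cam [0.55623029 0.01746306 0.38527841] [-0.15441426 -0.2456608  -0.95697806]
wrist gauge [0.5325 0.0047 0.0022] 0.86
wrist carriage_top [ 0.5628 -0.0166  0.0809] 0.84
wrist button_top [ 0.5626 -0.0173  0.0633] 0.95
wrist end_stop [0.4274 0.0721 0.0612] 0.87
top gauge [5.311e-01 4.000e-04 1.900e-03] 0.74
top carriage_top [ 0.5617 -0.0157  0.0796] 0.56
top button_top [ 0.5643 -0.0124  0.0654] 0.62
top end_stop [ 0.5722  0.1621 -0.0011] 0.74
scene gauge [ 0.5301 -0.0007  0.0043] 0.91
scene button_top [ 0.5653 -0.0153  0.0644] 0.59
scene end_stop [0.4266 0.0755 0.0535] 0.94
```

View pics/w.png

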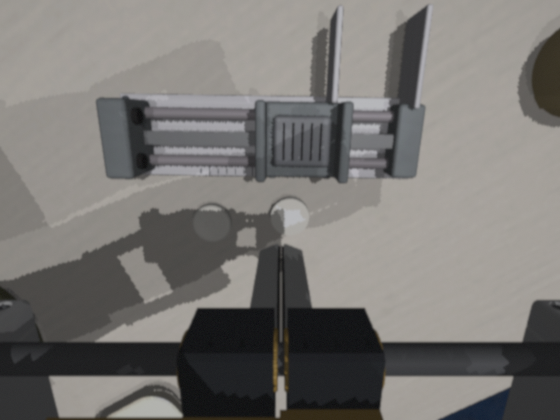

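The wrist view shows the gauge parallel to the image rows, so the tool yaw matches. The button is at (300,140), the end stop is at left (115,135), and the caps are clear at (212,222) and (290,215). Fused button position: (0.563, -0.016), leaving about 0.118 m to travel. I'll go over a point 10 mm ahead of the button's centre and descend.

>>> carry_out(
  commands=[
    [1,[30,6,0],[0,0,0]],
    [1,[30,6,0],[0,0,0]],
    [1,[0,0,35],[0,0,0]],
    [1,[0,0,35],[0,0,0]],
    [1,[0,0,35],[0,0,0]],
    [1,[0,0,20],[0,0,0]],
    [1,[0,0,10],[0,0,0]],
    [1,[0,0,0],[0,0,0]],
  ],
)

```text
time_s: 4.58
ee_pos: [0.5539, -0.0102, 0.0704]
eef_rot: [-3.141, 0.0, 1.01]
force: [0.0, 0.9, 0.5]
grip_width: 0.0004
grip_force: 0.0
```

```bash
python3 - <<'E'
from station import ctrl
import cv2
o=ctrl.get_obs();print(o['ee_pos'],o['force'])
d=ctrl.camera('wrist');cv2.imwrite('pics/w2.png',d['img'])
s=ctrl.camera('scene')['img'];cv2.imwrite('pics/s2.png',cv2.resize(s[200:320,150:370],None,fx=3.4,fy=3.4))
E
```

```text
[ 0.55393252 -0.01023966  0.0703819 ] [0.02073759 0.90019268 0.50812149]
```

View pics/w2.png

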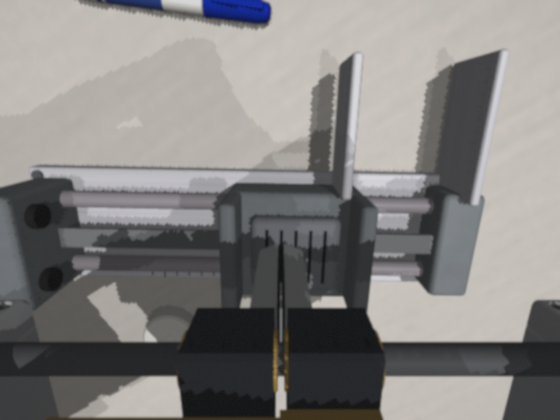

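View pics/s2.png

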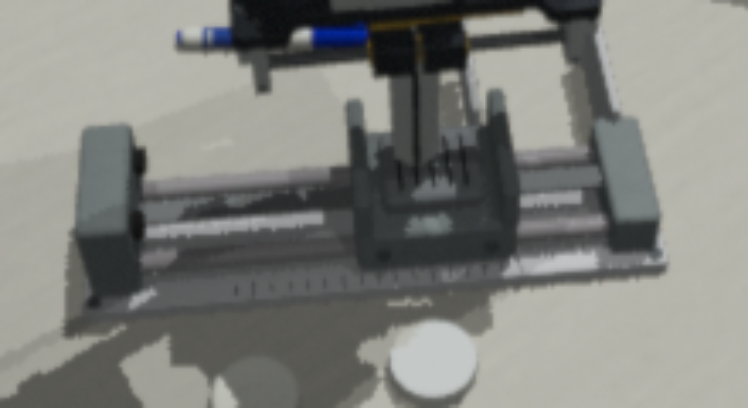

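The fingers (scene crop, about 415,170) are inside the pocket over the button, ahead of its middle and clear of both walls. Now I press: 14 mm down in small steps takes the TCP to about 0.0564.

>>> carry_out(
  commands=[
    [1,[0,0,4],[0,0,0]],
    [1,[0,0,4],[0,0,0]],
    [1,[0,0,3],[0,0,0]],
    [1,[0,0,3],[0,0,0]],
    [1,[0,0,0],[0,0,0]],
    [1,[0,0,0],[0,0,0]],
  ],
)

```text
time_s: 5.42
ee_pos: [0.5543, -0.0103, 0.0569]
eef_rot: [3.141, -0.0, 1.01]
force: [-0.9, -0.7, 7.0]
grip_width: 0.0005
grip_force: 3.3
```

Force is 7 N, so the button is about 7.5 mm down and unlocked. I'll add 1 mm for margin, then slide along -y of the tool.

>>> carry_out(
  commands=[
    [1,[0,0,1],[0,0,0]],
    [1,[0,0,0],[0,0,0]],
    [1,[0,-4,0],[0,0,0]],
    [1,[0,-4,0],[0,0,0]],
    [1,[0,-4,0],[0,0,0]],
    [1,[0,-4,0],[0,0,0]],
    [1,[0,-4,0],[0,0,0]],
    [1,[0,-4,0],[0,0,0]],
    [1,[0,-4,0],[0,0,0]],
    [1,[0,0,0],[0,0,0]],
  ],
)

```text
time_s: 6.68
ee_pos: [0.5308, 0.005, 0.0562]
eef_rot: [3.14, -0.001, 1.01]
force: [0.4, 2.0, 6.8]
grip_width: 0.0004
grip_force: 3.4
```

```bash
python3 - <<'E'
from station import ctrl
import numpy as np
o=ctrl.get_obs();print(o['ee_pos'],o['force'])
for c in ['wrist','scene']:
    ctrl.camera(c)
    for t in ['gauge','carriage_top','button_top','end_stop']:
        for r in ctrl.place_of(t,c)[:1]: print(c,t,np.round(r['at'],4),round(r['score'],2))
E
```

```text
[0.53082489 0.00498646 0.05616162] [0.38531339 1.98070928 6.81607998]
wrist gauge [0.5329 0.0053 0.002 ] 0.61
wrist carriage_top [ 0.5403 -0.0013  0.082 ] 0.94
wrist button_top [ 5.405e-01 -5.000e-04  5.570e-02] 0.59
wrist end_stop [0.4247 0.0685 0.0574] 0.86
scene gauge [ 0.5325 -0.0008  0.0031] 0.95
scene carriage_top [ 0.5375 -0.0049  0.0827] 0.77
scene button_top [5.372e-01 5.000e-04 5.670e-02] 0.73
scene end_stop [0.4261 0.074  0.0578] 0.63
```

The carriage came along with the finger and the button reads 55–57 mm high, so it is still down. About 90 mm remain.

>>> carry_out(
  commands=[
    [1,[0,-6,0],[0,0,0]],
    [1,[0,-6,0],[0,0,0]],
    [1,[0,-6,0],[0,0,0]],
    [1,[0,-6,0],[0,0,0]],
    [1,[0,-6,0],[0,0,0]],
    [1,[0,-6,0],[0,0,0]],
    [1,[0,-6,0],[0,0,0]],
    [1,[0,-6,0],[0,0,0]],
    [1,[0,-6,0],[0,0,0]],
    [1,[0,-6,0],[0,0,0]],
  ],
)

```text
time_s: 8.43
ee_pos: [0.4806, 0.0371, 0.0563]
eef_rot: [3.139, -0.003, 1.01]
force: [3.5, 3.2, 6.6]
grip_width: 0.0005
grip_force: 3.4
```

>>> carry_out(
  commands=[
    [1,[0,-4,0],[0,0,0]],
    [1,[0,-4,0],[0,0,0]],
    [1,[0,-4,0],[0,0,0]],
    [1,[0,-4,0],[0,0,0]],
    [1,[0,-4,0],[0,0,0]],
    [1,[0,0,0],[0,0,0]],
  ],
)

```text
time_s: 9.18
ee_pos: [0.4635, 0.0479, 0.0563]
eef_rot: [3.14, -0.002, 1.01]
force: [1.5, 6.0, 6.3]
grip_width: 0.0003
grip_force: 3.4
```

>>> carry_out(
  commands=[
    [1,[1,-2,0],[0,0,0]],
    [1,[0,-2,0],[0,0,0]],
    [1,[0,-2,0],[0,0,0]],
    [1,[0,-2,0],[0,0,0]],
    [1,[0,0,0],[0,0,0]],
  ],
)

```text
time_s: 9.8
ee_pos: [0.4575, 0.0522, 0.0563]
eef_rot: [3.138, -0.002, 1.01]
force: [3.4, -2.4, 6.4]
grip_width: 0.0006
grip_force: 3.4
```

>>> carry_out(
  commands=[
    [1,[0,-2,0],[0,0,0]],
    [1,[0,-2,0],[0,0,0]],
    [1,[0,0,0],[0,0,0]],
  ],
)

```text
time_s: 10.18
ee_pos: [0.4542, 0.0542, 0.0563]
eef_rot: [3.138, -0.002, 1.01]
force: [3.8, -3.1, 6.8]
grip_width: 0.0003
grip_force: 3.4
```

```bash
python3 - <<'E'
from station import ctrl
import numpy as np,cv2
o=ctrl.get_obs();print(o['ee_pos'],o['force'])
for c in ['wrist','scene']:
    d=ctrl.camera(c)
    if c=='wrist': cv2.imwrite('pics/w3.png',d['img'])
    else: cv2.imwrite('pics/s3.png',cv2.resize(d['img'][200:320,150:370],None,fx=3.4,fy=3.4))
    for t in ['gauge','carriage_top','button_top','end_stop']:
        for r in ctrl.place_of(t,c)[:1]: print(c,t,np.round(r['at'],4),round(r['score'],2))
E
```

```text
[0.45418553 0.05424004 0.05630816] [ 3.78087834 -3.06821885  6.75935705]
wrist gauge [ 5.3e-01  5.7e-03 -3.0e-04] 0.95
wrist carriage_top [0.4691 0.0451 0.0801] 0.66
wrist button_top [0.4661 0.048  0.0561] 0.57
wrist end_stop [ 0.5017 -0.0903 -0.0047] 0.58
scene carriage_top [0.4677 0.0395 0.0806] 0.88
scene end_stop [0.4257 0.0731 0.053 ] 0.6
```

View pics/w3.png

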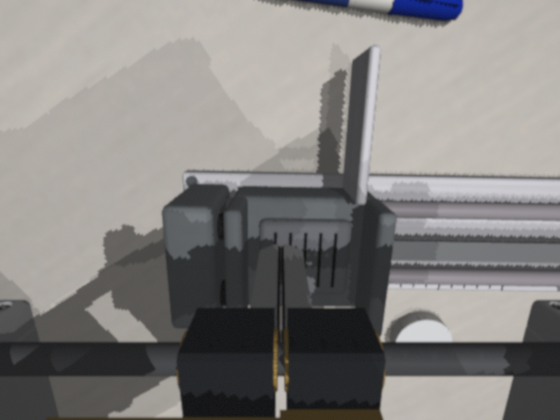

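View pics/s3.png

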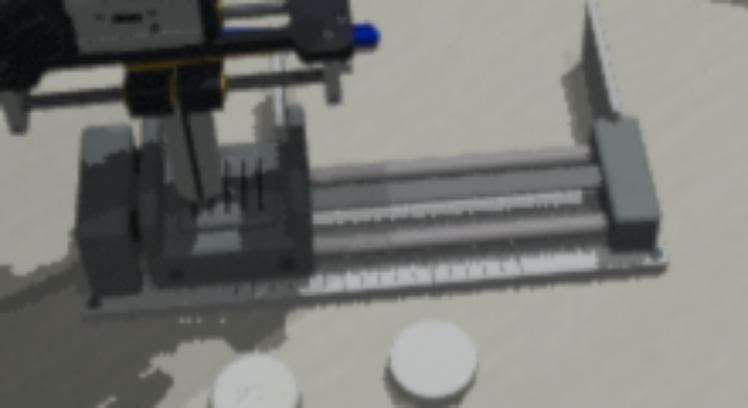

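The carriage is at or nearly at the bumpers (scene gap at about 140,200), with 4.9 N of resistance. The finger has not reached the front wall yet, so I'll go on gently until it bears on the wall.

>>> carry_out(
  commands=[
    [1,[0,-2,0],[0,0,0]],
    [1,[0,-2,0],[0,0,0]],
    [1,[0,0,0],[0,0,0]],
  ],
)

```text
time_s: 11.05
ee_pos: [0.4508, 0.0564, 0.0563]
eef_rot: [3.138, -0.002, 1.01]
force: [3.7, -2.6, 6.2]
grip_width: 0.0003
grip_force: 3.3
```

>>> carry_out(
  commands=[
    [1,[0,-2,0],[0,0,0]],
    [1,[0,0,0],[0,0,0]],
  ],
)

```text
time_s: 11.3
ee_pos: [0.4491, 0.0574, 0.0563]
eef_rot: [3.138, -0.002, 1.01]
force: [3.3, -3.4, 7.9]
grip_width: 0.0004
grip_force: 3.3
```

>>> carry_out(
  commands=[
    [1,[0,-1,0],[0,0,0]],
    [1,[0,0,0],[0,0,0]],
  ],
)

```text
time_s: 11.55
ee_pos: [0.4483, 0.0579, 0.0563]
eef_rot: [3.138, -0.002, 1.01]
force: [4.1, -2.9, 6.5]
grip_width: 0.0003
grip_force: 3.3
```

>>> carry_out(
  commands=[
    [1,[0,-1,0],[0,0,0]],
    [1,[0,-1,0],[0,0,0]],
    [1,[0,0,0],[0,0,0]],
  ],
)

```text
time_s: 11.92
ee_pos: [0.4474, 0.0586, 0.0564]
eef_rot: [3.136, -0.002, 1.01]
force: [11.4, -6.2, 2.9]
grip_width: 0.0002
grip_force: 6.8
```

>>> carry_out(
  commands=[
    [1,[0,-1,0],[0,0,0]],
    [1,[0,0,0],[0,0,0]],
  ],
)

```text
time_s: 12.18
ee_pos: [0.4473, 0.0587, 0.0565]
eef_rot: [3.134, -0.002, 1.01]
force: [15.4, -11.9, -2.1]
grip_width: 0.0007
grip_force: 10.5
```

>>> carry_out(
  commands=[
    [1,[0,-1,0],[0,0,0]],
    [1,[0,0,0],[0,0,0]],
  ],
)

```text
time_s: 12.42
ee_pos: [0.4473, 0.0587, 0.0565]
eef_rot: [3.132, -0.003, 1.01]
force: [21.4, -15.8, -8.1]
grip_width: 0.0002
grip_force: 14.6
```

The finger now bears firmly on the wall with 27 N and no movement, so the carriage is home. I'll ease the push to a light one (kept forward so the carriage isn't dragged back), lift until the button is up, back off from the wall, then rise.

>>> carry_out(
  commands=[
    [1,[0,1,0],[0,0,0]],
    [1,[0,1,0],[0,0,0]],
    [1,[0,0,-3],[0,0,0]],
    [1,[0,0,-4],[0,0,0]],
    [1,[0,0,-4],[0,0,0]],
    [1,[0,0,0],[0,0,0]],
  ],
)

```text
time_s: 13.18
ee_pos: [0.447, 0.0586, 0.0671]
eef_rot: [3.137, -0.001, 1.01]
force: [9.1, -5.3, 0.3]
grip_width: 0.0008
grip_force: 5.6
```

>>> carry_out(
  commands=[
    [1,[0,4,0],[0,0,0]],
    [1,[0,4,0],[0,0,0]],
    [1,[0,0,-10],[0,0,0]],
    [1,[0,0,-30],[0,0,0]],
    [1,[0,0,-40],[0,0,0]],
    [1,[0,0,-40],[0,0,0]],
    [1,[-30,0,-10],[0,0,0]],
    [1,[-30,0,0],[0,0,0]],
    [1,[0,0,0],[0,0,0]],
  ],
)

```text
time_s: 14.3
ee_pos: [0.4195, 0.0033, 0.1972]
eef_rot: [3.141, -0.0, 1.008]
force: [-0.1, 0.4, -0.3]
grip_width: 0.0007
grip_force: 0.0
```

```bash
python3 - <<'E'
from station import ctrl
import numpy as np,cv2
o=ctrl.get_obs();print(o['time_s'],o['ee_pos'],o['force'])
for c in ['wrist','scene']:
    d=ctrl.camera(c)
    if c=='wrist': cv2.imwrite('pics/w4.png',d['img'])
    for t in ['carriage_top','button_top','end_stop','cap_a','marker']:
        for r in ctrl.place_of(t,c)[:2]: print(c,t,np.round(r['at'],4),round(r['score'],2))
E
```

```text
14.3 [0.41952092 0.00333794 0.19722596] [-0.1156804   0.35874592 -0.26340446]
wrist carriage_top [0.4668 0.0463 0.0807] 0.85
wrist button_top [0.4662 0.0468 0.0666] 0.75
wrist end_stop [0.4266 0.0717 0.0577] 0.85
wrist cap_a [ 0.5021 -0.0936 -0.0028] 0.74
wrist cap_a [ 0.4166 -0.0484  0.0018] 0.69
wrist marker [0.4275 0.0697 0.0596] 0.48
scene carriage_top [0.4676 0.0414 0.0805] 0.96
scene button_top [0.4684 0.0469 0.0611] 0.77
scene end_stop [0.4257 0.0734 0.0572] 0.73
scene cap_a [ 0.4176 -0.049   0.0034] 0.84
scene cap_a [ 0.5033 -0.0927 -0.0037] 0.78
scene marker [5.741e-01 1.612e-01 4.000e-04] 0.82
```

View pics/w4.png

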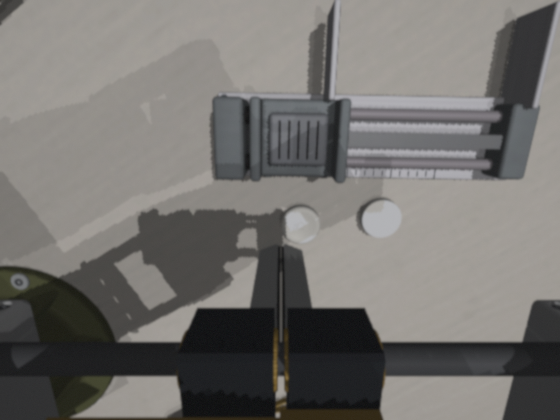

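The carriage (300,138) sits against the end stop (232,138) and the button is up at about 64 mm. The measured distance from the carriage's middle to the stop is about 47 mm (nominal 45, within network accuracy). The caps at (300,225) and (381,218) and the pen haven't moved, and the arm is clear.

```bash
python3 -c "
from station import ctrl
print(ctrl.hand_in())"
```

```text
the job is handed in; nothing more can be done
None
```

The gauge is at its longest setting: the carriage is pushed home against the end stop and the button is back up. The caps and pen are where they were, and the job is handed in, though no verdict came back.

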